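# Release a charged lamp battery from its push-push bay

### The job

Take the blue-capped lamp battery out of the charger: press it further down into its bay until the push-push latch lets go and it springs up, then draw it out and stand it upright on the floor of the yellow tray. Leave the orange-capped battery latched in the other bay.

Things in the scene. Friction and masses are not known exactly. Their poses are not given: they have to be found in the camera images.
- pack_center (a point): Centre of the lamp battery to take: upright grey box 30 mm (its x) by 44 mm (y) by 80 mm tall (z up), 160 g, blue top; 40 mm below its top. Held until pressed straight down with 5 to 8 N: the latch trips 5 to 7 mm down, a stop is 12 mm down (aim at 9). Let go, it rises within 1 s to 24 mm above its start, lower 26 mm loose in the bay; then lift it. A groove crosses its +x side up to 2 mm above this point: grip above that.
- spare_center (a point): Centre of the battery to leave alone: same shape and size, but with an orange top; latched in the charger's other bay.
- dock: Black two-bay charger, fixed: 110 mm (its x) by 220 mm (y) by 75 mm tall; origin at the centre of its underside, z up. Bays open upward at x = -15, y = +55 and -55 mm; either may hold the blue-capped battery, axes parallel, 1 mm play. Latched batteries stand 30 mm proud (top 105 mm above the shelf, underside 25 mm). A black toggle clamp 50 mm high is on its +x side, to x = 125 mm.
- tray_in (a point): Centre of the inner floor (5 mm above the shelf) of the yellow open tray, fixed to the shelf; inside 170 mm (its x) by 130 mm (its y), walls 5 mm thick, tops 25 mm above the shelf, z up.
Mind the look-alikes: they are no part of the job. What is shaped like the part that bears pack_center but green is not meant. Of the things that look like the part that bears tray_in, take the one that is farthest to the robot's right at the start.

How it is judged:
By the outcome, as a careful person would: the job done as asked, in the order asked, and still so for the second after the job is handed in, with the robot touching nothing.
It also fails if it takes over 51 s, if anything falls off the work surface, if the arm or the gripper's body presses on something with over 40 N, if the wrist force passes 120 N, or if a joint passes its speed limit or range.

### The arm

A 6-joint arm with a two-finger parallel gripper is mounted at the origin on the work surface. World frame = base frame: x ahead of the robot, y to its left, z up, the work surface at z = 0. Lengths are in m, angles in rad, forces in N, time in s.
With the tool pointing down it reaches from about 0.35 to 0.975 m from the base axis. Payload 7.1 kg.
Tool frame: the origin (TCP) lies on the centre line of the jaws, within the pads' length; the fingertips stand arm.tips_ahead ahead of it and the grasp point (between the pads) lies 5 mm behind it (arm.tips_ahead is the distance from the TCP to the fingertips, in m); z points along the fingers, y is the line along which they close (so a half turn about z gives the same grasp; the last joint's range is limited). The gripper opens to 88 mm and grips with 3 to 60 N. Pads are 20 mm wide; open, the fingers measure 115 mm over their backs; the gripper's body (75 mm by 178 mm) begins 61 mm behind the grasp point.
Start: joints at [1.18, 0.423, 1.63, -0, 1.089, -0.019], TCP at [0.227, 0.582, 0.237] pointing down, gripper open.
Joint ranges: [-3, 3], [-0.9, 2.11], [0.09, 2.58], [-1.31, 4.45], [0.11, 2.69], [-2.54, 2.54]. Speed limits (rad/s): [2.39, 2.39, 3.01, 3.14, 3.14, 3.14].

### API

Orientations are given as a unit quaternion [x, y, z, w].
In Python, from cell import arm gives the robot as it stands. The module is installed in compiled form; this text tells all that it offers.
- The arm moves only by the tool play_rows, never from a script. Its argument "series" is a list of rows, each a list of 3 entries, a list of its own where there are three numbers: the shift along the tool's x, y, z in cm, then the turn about the tool's z in rad, then the opening, from -1 (shut) to 1 (fully open). In form: [[[x, y, z], spin, claw], ...]. A call has 1 to 12 rows; each row shifts and turns the commanded pose from where the row before left it, along the tool's axes as they then stand; what a row does not reach is not made up. A row lasts 1/12 s, in which the tool goes at most 41.7 mm and 7.16 degrees, less where a joint would pass 70% of its speed; a pose out of reach is approached as far as the arm can. A call with a gripper value outside its range is refused whole. The fingers move at their own pace and stop on an object; "squeeze" is the grip in N (left out, the last holds). Time passes only in rows, so rows that do not move let the fingers close. It gives the time, the measured TCP pose, the force, the opening and the grip force at its end, in the units of the state.
- arm.sense(): the state, without advancing time (a new reading comes with each control period).
- arm.snapshot(name): name is "side" or "top" or "wrist"; returns the picture (400x640x3 uint8, red, green, blue); there is no depth.
- arm.camera_info(name): a dict with "mtx" (3x3 intrinsics, pixels), "R" (3x3) and "t" (3): a world point X has camera coordinates R X + t. Camera axes: x right, y down, z forward; pixel columns grow to the right and rows downward; lengths in m; the calibration is good to about 2 mm. A picture is of the moment at which its call begins: read the wrist's pose just before it. camera_info takes no time and is no camera call; for the wrist camera it gives the pose at the moment of the call.
- arm.hand_in(): hands the job in; it is judged then, once.
Trained networks look in the newest picture that a camera, given by its name, has taken for a name from the list of things; names that differ only in an ending like _2 or _b are one class to them, and where a whole thing is asked for, a point or a joint stands for the part that bears it (a point fixed in the world has none). Each returns a list of dicts, best first, with "confidence" (0 to 1); they miss things now and then, are a little off and sometimes report something else, mostly with a low value. They report only what shows in the picture. A call takes as long as a camera call. They do not tell look-alikes from the thing itself.
- arm.look_for(camera, thing): "rect" ([left, top, width, height] as shares, 0 to 1, of the picture: columns of its width, rows of its height, round what is visible of it).
The state is a dict: "time": time; "joint_pos": joint angles; "joint_velocities": joint speeds; "joint_torque": joint torques, N m; "position": TCP position; "eef_rot": TCP orientation; "ft_force": force on the tool from outside, world axes, zero at the start; "moment": the same for the moment, N m; "opening": opening from 0.0 (shut) to 1.0 (fully open); "grasp_force": force on a finger pad.
Only numpy, scipy, OpenCV 4.12 (cv2) and the standard library are available. Lean on these libraries where they do the work, as an engineer would, in place of code of your own. Each camera call takes 0.05 s, during which the arm holds its last target. There are 200 camera calls.

## Working session

There is one attempt and no reset: what is moved stays moved. The work goes in short steps, Python scripts to look and compute and a tool call to move; the robot and the scene stay as the last step left them, time stands still between calls to the robot, and variables do not carry over. Pictures are saved under pics/ and viewed, at most 10 in all, crops included, and the job is handed in when it is done.

Besides the shell and the picture viewer there is one more tool, called as a command line: name --argument value ..., lists and objects as JSON in quotes. play_rows: Moves the arm, as the interface text tells. Its arguments: {"type":"object","properties":{"series":{"type":"array"},"squeeze":{"type":"number"}},"required":["series"]}

```bash
mkdir -p pics; python3 - <<'E'
from cell import arm
import cv2,numpy as np
print(arm.sense(), arm.tips_ahead)
for c in ("top","side"):
    im=arm.snapshot(c); cv2.imwrite(f"pics/{c}0.png",im[:,:,::-1])
    i=arm.camera_info(c); print(c,np.round(i["mtx"],1).tolist(),np.round(i["R"],4).tolist(),np.round(i["t"],4).tolist())
    for t in ("pack_center","dock","tray_in"):
        print(t,[(round(d["confidence"],2),(np.array(d["rect"])*[640,400,640,400]).round(0).tolist()) for d in arm.look_for(c,t)])
E
```

```text
{'time': 0.0, 'joint_pos': array([ 1.17999529e+00,  4.23812142e-01,  1.63070280e+00,  1.85758872e-05,
        1.08858269e+00, -1.89971059e-02]), 'joint_velocities': array([-0.00027748, -0.00053337, -0.00262568,  0.00077125, -0.00054354,
        0.00010518]), 'joint_torque': array([ 1.06498312e-03, -5.44622326e+01, -2.73665017e+01,  6.44051051e-02,
        2.28666491e-02, -1.38653431e-04]), 'position': array([0.2268252 , 0.58180998, 0.23591457]), 'eef_rot': array([ 1.84837221e-01,  9.82768862e-01, -7.35072908e-04, -1.61160909e-04]), 'ft_force': array([ 0.08303898,  0.21131004, -0.24349488]), 'moment': array([-0.03713423,  0.01479754, -0.0360965 ]), 'grasp_force': 0.0, 'opening': 1.0007022701791468} 0.014
top [[510.3, 0.0, 323.1], [0.0, 510.3, 199.5], [0.0, 0.0, 1.0]] [[-0.0039, -1.0, 0.0041], [-0.9869, 0.0032, -0.1612], [0.1612, -0.0047, -0.9869]] [0.0352, 0.4574, 1.1017]
pack_center [(0.95, [175.0, 147.0, 27.0, 32.0]), (0.71, [231.0, 157.0, 22.0, 21.0])]
dock [(0.85, [215.0, 115.0, 111.0, 87.0])]
tray_in [(0.87, [151.0, 210.0, 66.0, 86.0]), (0.58, [373.0, 112.0, 78.0, 88.0])]
side [[372.0, 0.0, 322.3], [0.0, 372.0, 201.9], [0.0, 0.0, 1.0]] [[0.9639, -0.2658, -0.0141], [-0.2131, -0.7386, -0.6396], [0.1596, 0.6195, -0.7686]] [-0.4203, 0.163, 0.7274]
pack_center [(0.91, [327.0, 124.0, 18.0, 24.0]), (0.73, [318.0, 98.0, 20.0, 30.0])]
dock [(0.57, [318.0, 123.0, 81.0, 92.0])]
tray_in [(0.83, [352.0, 238.0, 121.0, 106.0]), (0.7, [212.0, 112.0, 82.0, 51.0])]
```

View pics/top0.png

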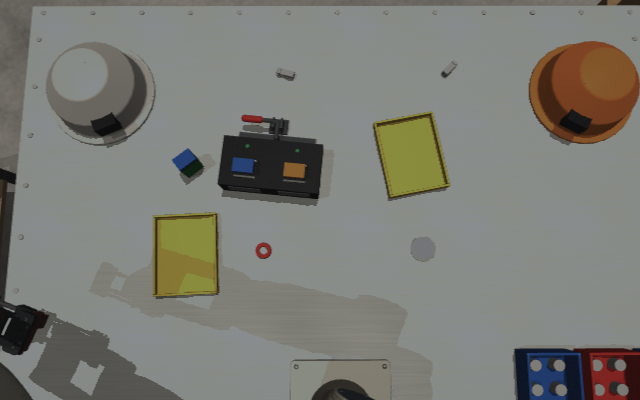

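View pics/side0.png

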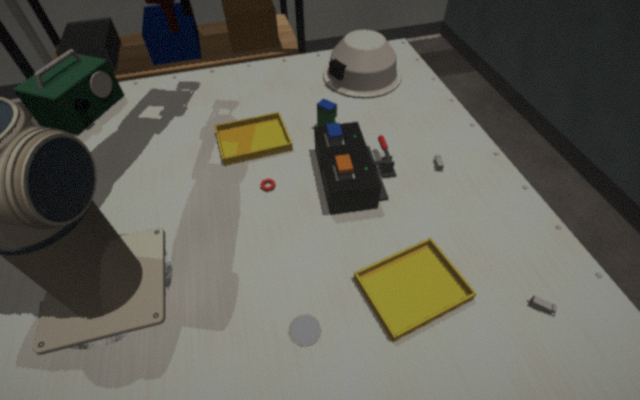

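The top view has the dock at about (271,165), with the blue cap at (243,166), the orange cap at (294,171) and the clamp on the far side (+x). A green-bodied look-alike with a blue top stands free at (187,162). There are two yellow trays, at (186,255) and (411,155). The right-hand one, (411,155), is farthest to the robot's right, so it is the one meant.

```bash
cat > h.py <<'E'
import numpy as np, cv2
from cell import arm
def info(c):
    i=arm.camera_info(c); return np.array(i["mtx"]),np.array(i["R"]),np.array(i["t"])
def ray(cam,uv,z):
    K,R,t=cam; d=R.T@np.linalg.solve(K,[uv[0],uv[1],1]); o=-R.T@t
    return o+d*(z-o[2])/d[2]
def proj(cam,X):
    K,R,t=cam; p=K@(R@np.array(X)+t); return p[:2]/p[2]
def blobs(im,lo,hi,amin=60):
    h=cv2.cvtColor(im,cv2.COLOR_RGB2HSV); m=cv2.inRange(h,np.array(lo),np.array(hi))
    n,l,s,c=cv2.connectedComponentsWithStats(m)
    return [(s[i],c[i],cv2.findContours((l==i).astype(np.uint8),cv2.RETR_EXTERNAL,cv2.CHAIN_APPROX_NONE)[0][0]) for i in range(1,n) if s[i][4]>=amin]
BLUE=((100,120,60),(125,255,255)); ORANGE=((8,150,100),(20,255,255)); YEL=((24,120,60),(34,255,255))
def measure(c,im,cam,col,z,amin=60):
    for s,ce,ct in blobs(im,*col,amin):
        P=np.array([ray(cam,p[0],z)[:2] for p in ct])*1000
        r=cv2.minAreaRect(P.astype(np.float32))
        print(c,"px",ce.round(1),"area",s[4],"ctr mm",np.round(r[0],1),"size",np.round(r[1],1),"ang",round(r[2],1))
E
python3 - <<'E'
from h import *
for c in("top","side"):
    im=cv2.imread(f"pics/{c}0.png")[:,:,::-1].copy(); cam=info(c)
    for n,col,z in(("B",BLUE,.105),("O",ORANGE,.105),("Y",YEL,.025)): print(n); measure(c,im,cam,col,z)
im=cv2.imread("pics/top0.png")
cv2.imwrite("pics/crop1.png",cv2.resize(im[90:220,150:470],None,fx=2.5,fy=2.5,interpolation=cv2.INTER_CUBIC))
E
```

```text
B
top px [183.7 159. ] area 263 ctr mm [534.7 329.1] size [29.1 41.5] ang 38.3
top px [242.1 164.7] area 309 ctr mm [521.8 205. ] size [45.8 30.8] ang 84.5
top px [549.6 375.6] area 1257 ctr mm [  89.7 -425.2] size [109.   87.7] ang 89.7
O
top px [589.7  85.1] area 6690 ctr mm [ 690.9 -533.6] size [224.5 242.6] ang 61.2
top px [293.8 169.6] area 279 ctr mm [510.8  95.7] size [43.8 29.4] ang 84.5
Y
top px [410.3 155.7] area 4186 ctr mm [ 566.1 -168.5] size [179.1 139.3] ang 10.8
top px [183.5 214.5] area 99 ctr mm [426.2 345.4] size [  4.8 134.3] ang 2.7
top px [186.  256.1] area 4453 ctr mm [336.3 341. ] size [171.9 138. ] ang 2.6
top px [153.9 258.4] area 85 ctr mm [336.1 409.3] size [165.5   2.2] ang 2.8
B
side px [326.4 104.5] area 113 ctr mm [531.7 301.8] size [28.3 41.4] ang 35.8
side px [333.7 129.3] area 178 ctr mm [522.9 206.9] size [48.4 31.8] ang 86.2
O
side px [343.7 162. ] area 213 ctr mm [511.5  97.3] size [45.6 30.1] ang 84.0
Y
side px [267.7 136.3] area 832 ctr mm [371.6 326.5] size [ 98.9 108.6] ang 3.8
side px [227.3 147.4] area 262 ctr mm [274.4 320. ] size [46.  92.2] ang 3.7
side px [412.6 289.8] area 5621 ctr mm [ 565.7 -169.9] size [180.  140.2] ang 10.9
```

View pics/crop1.png

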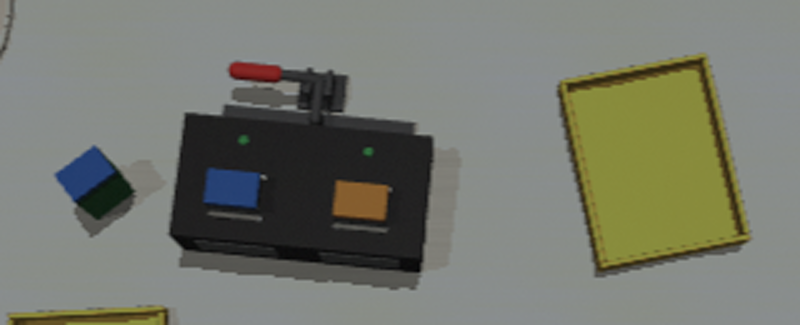

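Enlarged, the crop shows the docked blue cap at crop (232,188) as grey-bodied in the left bay. The loose blue-topped one at (95,180) has a dark green body, so it is the look-alike. The tray at crop (655,165) is the right-hand one. Both cameras agree: pack at (522,206) mm with dock yaw about −5.7°, tray at (566,−169) mm with yaw about 10.8°.

Next I shut the fingers, turn, and move above the pack.

play_rows --series '[[[0,0,0],-0.09,-1],[[0,0,0],-0.09,-1],[[0,0,0],-0.092,-1],[[-2.5,-2.6,0],0,-1],[[-2.5,-2.6,0],0,-1],[[-2.5,-2.6,0],0,-1],[[-2.5,-2.6,0],0,-1],[[-2.5,-2.6,0],0,-1],[[-2.5,-2.6,0],0,-1],[[-2.5,-2.6,0],0,-1],[[-2.5,-2.6,0],0,-1],[[-2.5,-2.6,0],0,-1]]'

```text
time: 1.4
position: [0.4285, 0.3256, 0.2369]
eef_rot: [0.05, 0.999, 0.0, 0.0]
ft_force: [0.1, 0.1, 0.5]
opening: 0.128
grasp_force: 0.0
```

play_rows --series '[[[-2.5,-2.6,0],0,-1],[[-2.5,-2.6,0],0,-1],[[-2.5,-2.6,0],0,-1],[[0,0,0],0,-1],[[0,0,0],0,-1],[[0,0,0],0,-1]]'

```text
time: 1.9
position: [0.4942, 0.2421, 0.2366]
eef_rot: [0.05, 0.999, 0.0, -0.0]
ft_force: [-0.2, 0.3, -0.0]
opening: 0.004
grasp_force: 0.0
```

```bash
cat >> h.py <<'E'
from scipy.spatial.transform import Rotation as Rn
def togo(x,y,yaw_deg):
    "shift (cm) in tool axes and spin to bring TCP over x,y(mm) with tool y axis along yaw_deg+90"
    s=arm.sense(); R=Rn.from_quat(s["eef_rot"]); M=R.as_matrix()
    d=np.array([x,y,s["position"][2]*1000])-s["position"]*1000
    a=np.degrees(np.arctan2(M[1,1],M[0,1])); w=(yaw_deg+90-a+90)%180-90
    print("t",s["time"],"pos",(s["position"]*1000).round(1),"togo cm",(M.T@d/10).round(2),"spin",round(-np.radians(w),3),"F",s["ft_force"].round(1),"open",round(s["opening"],3),"grip",round(s["grasp_force"],1))
E
python3 - <<'E'
from h import *
togo(522.3,206,-5.7)
im=arm.snapshot("wrist"); cam=info("wrist"); cv2.imwrite("pics/w1.png",im[:,:,::-1])
measure("w",im,cam,BLUE,.105,150); measure("w",im,cam,ORANGE,.105,150)
E
```

```text
t 1.9 pos [494.2 242.1 236.6] togo cm [-3.16 -3.3  -0.  ] spin -0.001 F [-0.2  0.3 -0. ] open 0.004 grip 0.0
w px [413.7 217.7] area 1113 ctr mm [529.9 331.8] size [29.  39.5] ang 38.1
w px [283.9 220.7] area 1297 ctr mm [521.2 207.3] size [44.8 31.1] ang 84.4
w px [172.5 221.4] area 1380 ctr mm [510.9  97.8] size [44.9 30.1] ang 84.4
```

View pics/w1.png

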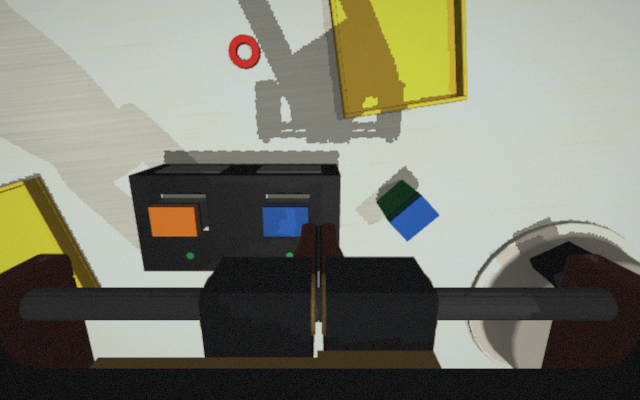

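The wrist view shows the docked blue cap at (285,220), the orange cap at (173,221) and the green look-alike at (408,215). It measures the pack at (521.5,206.5) mm, which agrees with the fixed cameras.

play_rows --series '[[[-1.6,-1.65,0],0,-1],[[-1.53,-1.63,0],0,-1],[[0,0,2.5],0,-1],[[0,0,2.5],0,-1],[[0,0,2.5],0,-1],[[0,0,2.5],0,-1],[[0,0,0.6],0,-1],[[0,0,0],0,-1],[[0,0,0],0,-1],[[0,0,0],0,-1]]'

```text
time: 2.78
position: [0.5231, 0.2072, 0.1322]
eef_rot: [0.049, 0.999, 0.0, 0.001]
ft_force: [-0.2, -0.2, 0.2]
opening: 0.004
grasp_force: 0.0
```

```bash
python3 - <<'E'
from h import *
togo(521.7,206.3,-5.7)
E
```

```text
t 2.7833 pos [523.1 207.2 132.2] togo cm [ 0.13 -0.1  -0.  ] spin 0.001 F [-0.2 -0.2  0.2] open 0.004 grip 0.0
```

play_rows --series '[[[0.1,-0.1,0.6],0,-1],[[0,0,0.6],0,-1],[[0,0,0.3],0,-1],[[0,0,0.3],0,-1],[[0,0,0.2],0,-1],[[0,0,0],0,-1],[[0,0,0],0,-1]]'

```text
time: 3.37
position: [0.5219, 0.2055, 0.1112]
eef_rot: [0.05, 0.999, 0.0, 0.001]
ft_force: [0.6, -0.0, 5.3]
opening: 0.006
grasp_force: 2.7
```

play_rows --series '[[[0,0,0.1],0,-1],[[0,0,0],0,-1],[[0,0,0],0,-1]]'

```text
time: 3.62
position: [0.522, 0.2056, 0.1104]
eef_rot: [0.05, 0.999, 0.0, 0.001]
ft_force: [-0.4, -1.0, 5.6]
opening: 0.007
grasp_force: 3.0
```

play_rows --series '[[[0,0,-0.5],0,-1],[[0,0,-1.5],0,-1],[[0,0,-2.5],0,-1],[[0,0,-2.5],0,-1],[[0,0,-2.5],0,1],[[0,0,0],0,1],[[0,0,0],0,1],[[0,0,0],0,1],[[0,0,0],0,1],[[0,0,0],0,1],[[0,0,0],0,1],[[0,0,0],0,1]]'

```text
time: 4.62
position: [0.5209, 0.2052, 0.2039]
eef_rot: [0.05, 0.999, -0.0, -0.001]
ft_force: [0.3, 0.8, -0.3]
opening: 0.574
grasp_force: 0.0
```

```bash
python3 - <<'E'
from h import *
togo(521.7,206.3,-5.7)
for c in("top","side","wrist"):
    im=arm.snapshot(c); cam=info(c); cv2.imwrite(f"pics/{c}2.png",im[:,:,::-1])
    for z in(.105,.129): measure(c+str(z),im,cam,BLUE,z,100)
    measure(c,im,cam,ORANGE,.105,100)
a=cv2.imread("pics/side2.png")[60:240,260:440]; b=cv2.imread("pics/wrist2.png")
cv2.imwrite("pics/c2.png",np.hstack([cv2.resize(a,(400,400)),cv2.resize(b,(400,250))[:, :] if 0 else cv2.copyMakeBorder(cv2.resize(b,(400,250)),0,150,0,0,cv2.BORDER_CONSTANT)]))
E
```

```text
t 4.6167 pos [520.9 205.2 203.9] togo cm [-0.07  0.12 -0.  ] spin -0.0 F [ 0.3  0.8 -0.3] open 0.574 grip 0.0
top0.105 px [549.8 375. ] area 1302 ctr mm [  90.7 -425.2] size [109.1  89.7] ang 89.7
top0.129 px [549.8 375. ] area 1302 ctr mm [  94.8 -414.6] size [106.6  87.6] ang 89.7
top px [589.3  85.7] area 6803 ctr mm [ 690.6 -533.4] size [224.5 243.4] ang 61.2
top px [293.7 169.6] area 284 ctr mm [510.8  95.7] size [43.8 29.5] ang 84.0
side0.105 px [335.  121.1] area 126 ctr mm [533.3 235.2] size [48.2 24.4] ang 88.0
side0.129 px [335.  121.1] area 126 ctr mm [524.2 205.8] size [46.1 23.3] ang 88.0
side px [343.6 162.1] area 216 ctr mm [511.2  97.1] size [46.  30.5] ang 83.1
wrist0.105 px [462.4 198.1] area 1611 ctr mm [531.6 326.3] size [30.  40.4] ang 37.9
wrist0.105 px [320.5 208.5] area 2311 ctr mm [528.9 206.3] size [49.5 34.9] ang 84.3
wrist0.129 px [462.4 198.1] area 1611 ctr mm [523.6 315.3] size [27.1 36.5] ang 37.9
wrist0.129 px [320.5 208.5] area 2311 ctr mm [521.2 206.9] size [44.7 31.6] ang 84.3
wrist px [190.5 200.4] area 1919 ctr mm [510.9  97.7] size [46.  30.9] ang 84.3
```

View pics/c2.png

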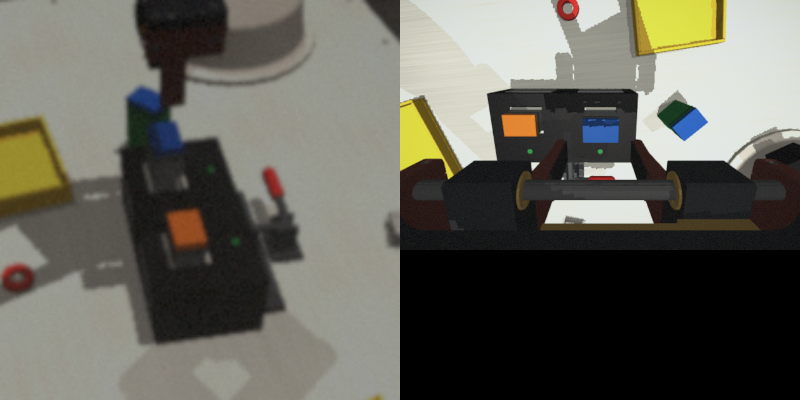

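The battery has sprung up: the wrist view has its blue cap raised at crop (600,130), and the cap's size matches a top at 129 mm. The orange one is unchanged. Next I descend and grip above the groove.

play_rows --series '[[[0,0.15,0],0,1],[[0,0,0],0,1],[[0,0,0],0,1],[[0,0,0],0,1],[[0,0,2],0,1],[[0,0,2],0,1],[[0,0,2],0,1],[[0,0,2],0,1],[[0,0,1.2],0,1],[[0,0,0],0,1],[[0,0,0],0,1],[[0,0,0],0,1]]'

```text
time: 5.77
position: [0.5221, 0.2071, 0.1136]
eef_rot: [0.05, 0.999, 0.0, 0.001]
ft_force: [1.1, -0.3, -0.3]
opening: 0.999
grasp_force: 0.0
```

play_rows --series '[[[0,0,0],0,-1],[[0,0,0],0,-1],[[0,0,0],0,-1],[[0,0,0],0,-1],[[0,0,0],0,-1],[[0,0,0],0,-1],[[0,0,0],0,-1],[[0,0,0],0,-1],[[0,0,0],0,-1],[[0,0,0],0,-1]]' --squeeze 25

```text
time: 6.6
position: [0.5214, 0.2068, 0.1127]
eef_rot: [0.05, 0.999, -0.0, 0.0]
ft_force: [-0.8, -0.1, 1.4]
opening: 0.502
grasp_force: 25.0
```

play_rows --series '[[[0,0,-0.5],0,-1],[[0,0,-1],0,-1],[[0,0,-1],0,-1],[[0,0,-1],0,-1],[[0,0,-1.5],0,-1],[[0,0,-2],0,-1],[[0,0,-2],0,-1],[[0,0,-2],0,-1],[[0,0,-1.5],0,-1],[[0,0,0],0,-1],[[0,0,0],0,-1],[[0,0,0],0,-1]]'

```text
time: 7.6
position: [0.5209, 0.2066, 0.2373]
eef_rot: [0.05, 0.999, -0.0, -0.0]
ft_force: [0.2, 0.1, 0.1]
opening: 0.498
grasp_force: 25.0
```

```bash
python3 - <<'E'
from h import *
togo(566,-169,10.8)
im=arm.snapshot("side"); cam=info("side"); cv2.imwrite("pics/side3.png",im[:,:,::-1])
print([(round(d["confidence"],2),(np.array(d["rect"])*[640,400,640,400]).round(0).tolist()) for d in arm.look_for("side","pack_center")])
print(proj(cam,[.5215,.2068,.198]),proj(cam,[.5215,.2068,.249]))
cv2.imwrite("pics/c3.png",cv2.resize(im[40:220,240:460,::-1],None,fx=3,fy=3))
E
```

```text
t 7.6 pos [520.9 206.6 237.3] togo cm [ -8.23 -36.92   0.  ] spin -0.288 F [0.2 0.1 0.1] open 0.498 grip 25.0
[(0.84, [327.0, 74.0, 18.0, 37.0]), (0.75, [316.0, 99.0, 22.0, 29.0])]
[333.86739231  94.33620737] [334.11761653  72.45492275]
```

View pics/c3.png

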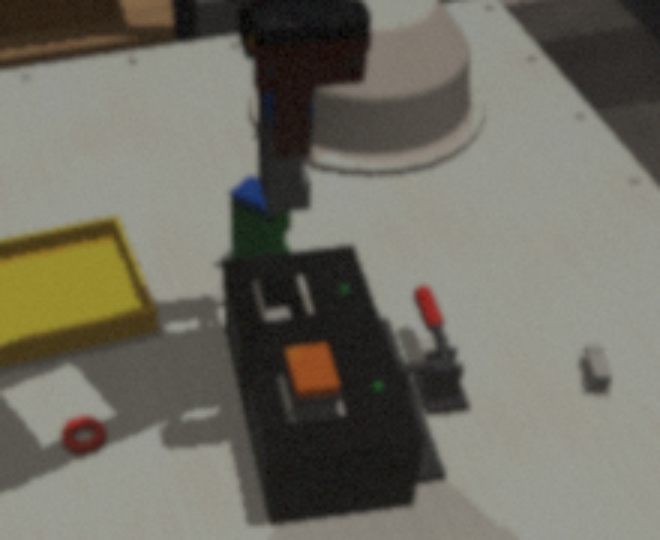

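The battery is out and hanging upright in the jaws at crop (285,160). Its bay is empty and the orange one is still seated. Now to the tray.

play_rows --series '[[[-0.4,-1.7,0],0,-1],[[-0.7,-3,0],0,-1],[[-0.7,-3,0],0,-1],[[-0.7,-3,0],0,-1],[[-0.7,-3,0],0,-1],[[-0.7,-3,0],0,-1],[[-0.7,-3,0],0,-1],[[-0.7,-3,0],0,-1],[[-0.7,-3,0],0,-1],[[-0.7,-3,0],0,-1],[[-0.7,-3,0],0,-1],[[-0.5,-3,0],0,-1]]'

```text
time: 8.7
position: [0.565, -0.1478, 0.2365]
eef_rot: [0.05, 0.999, 0.0, -0.001]
ft_force: [0.7, 0.5, -1.7]
opening: 0.499
grasp_force: 25.0
```

play_rows --series '[[[0,-1.5,0],-0.07,-1],[[0,0,0],-0.07,-1],[[0,0,0],-0.07,-1],[[0,0,0],-0.07,-1],[[0,0,0],0,-1],[[0,0,0],0,-1],[[0,0,0],0,-1]]'

```text
time: 9.28
position: [0.5637, -0.1611, 0.237]
eef_rot: [-0.089, 0.996, 0.0, -0.001]
ft_force: [-0.3, -0.9, -1.8]
opening: 0.499
grasp_force: 25.0
```

```bash
python3 - <<'E'
from h import *
togo(566,-169,10.8)
im=arm.snapshot("side"); cv2.imwrite("pics/c4.png",cv2.resize(im[100:350,300:520,::-1],None,fx=2.4,fy=2.4))
E
```

```text
t 9.2833 pos [ 563.7 -161.1  237. ] togo cm [-0.09 -0.82 -0.  ] spin -0.01 F [-0.3 -0.9 -1.8] open 0.499 grip 25.0
```

View pics/c4.png

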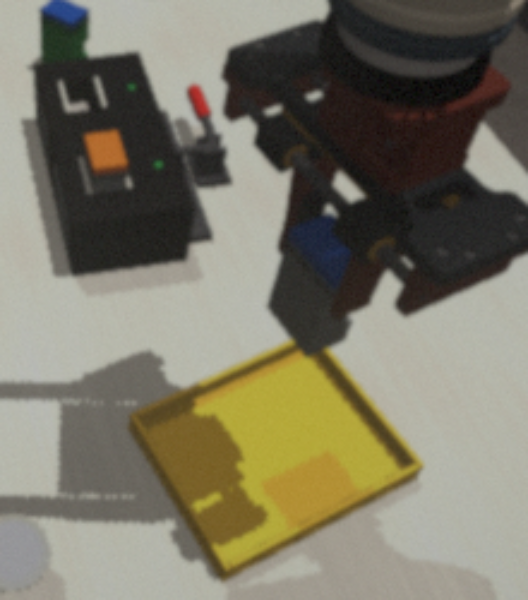

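The battery hangs upright above the correct tray. Now lowering.

play_rows --series '[[[-0.1,-0.8,0],0,-1],[[0,0,2.5],0,-1],[[0,0,2.5],0,-1],[[0,0,2.5],0,-1],[[0,0,2.5],0,-1],[[0,0,2.5],0,-1],[[0,0,2],0,-1],[[0,0,0.9],0,-1],[[0,0,0],0,-1],[[0,0,0],0,-1],[[0,0,0],0,-1]]'

```text
time: 10.25
position: [0.5674, -0.1694, 0.0849]
eef_rot: [-0.09, 0.996, -0.0, 0.001]
ft_force: [-0.2, 0.1, -0.8]
opening: 0.499
grasp_force: 25.0
```

play_rows --series '[[[0,0,0.2],0,-1],[[0,0,0.2],0,-1],[[0,0,0.2],0,-1],[[0,0,0],0,-1],[[0,0,0],0,-1],[[0,0,0],0,-1]]'

```text
time: 10.75
position: [0.5664, -0.169, 0.0778]
eef_rot: [-0.09, 0.996, -0.0, 0.0]
ft_force: [1.0, -0.2, -2.0]
opening: 0.499
grasp_force: 25.0
```

play_rows --series '[[[0,0,0.2],0,-1],[[0,0,0.2],0,-1],[[0,0,0.2],0,-1],[[0,0,0],0,-1],[[0,0,0],0,-1],[[0,0,0],0,-1]]'

```text
time: 11.25
position: [0.5663, -0.169, 0.0716]
eef_rot: [-0.09, 0.996, 0.0, -0.0]
ft_force: [-0.4, -0.1, -1.6]
opening: 0.501
grasp_force: 25.0
```

play_rows --series '[[[0,0,0.1],0,-1],[[0,0,0.1],0,-1],[[0,0,0],0,-1],[[0,0,0],0,-1]]'

```text
time: 11.58
position: [0.5663, -0.169, 0.0696]
eef_rot: [-0.09, 0.996, 0.0, -0.0]
ft_force: [-0.5, -0.3, -0.6]
opening: 0.504
grasp_force: 25.0
```

play_rows --series '[[[0,0,0.1],0,-1],[[0,0,0],0,-1],[[0,0,0],0,-1]]'

```text
time: 11.83
position: [0.5665, -0.169, 0.0688]
eef_rot: [-0.09, 0.996, -0.0, 0.0]
ft_force: [0.4, 0.0, 0.0]
opening: 0.499
grasp_force: 25.0
```

play_rows --series '[[[0,0,0.1],0,-1],[[0,0,0],0,-1],[[0,0,0],0,-1]]'

```text
time: 12.08
position: [0.5666, -0.1689, 0.0686]
eef_rot: [-0.09, 0.996, -0.0, 0.0]
ft_force: [-2.0, 1.6, 8.0]
opening: 0.497
grasp_force: 25.0
```

Floor contact: 8 N up and no further descent. I ease off slightly, release slowly and lift.

play_rows --series '[[[0,0,-0.1],0,-1],[[0,0,0],0,-1],[[0,0,0],0,0.1],[[0,0,0],0,0.3],[[0,0,0],0,0.6],[[0,0,0],0,1],[[0,0,0],0,1],[[0,0,0],0,1],[[0,0,0],0,1],[[0,0,0],0,1],[[0,0,0],0,1],[[0,0,0],0,1]]'

```text
time: 13.08
position: [0.5664, -0.169, 0.0687]
eef_rot: [-0.09, 0.996, -0.0, 0.0]
ft_force: [0.5, 0.8, 0.8]
opening: 1.001
grasp_force: 0.0
```

play_rows --series '[[[0,0,-1],0,1],[[0,0,-1.5],0,1],[[0,0,-2.5],0,1],[[0,0,-3],0,1],[[0,0,-3],0,1],[[0,0,-3],0,1],[[0,0,-2],0,1],[[0,0,0],0,1],[[0,0,0],0,1],[[0,0,0],0,1],[[0,0,0],0,1],[[0,0,0],0,1]]'

```text
time: 14.08
position: [0.5655, -0.1687, 0.2272]
eef_rot: [-0.09, 0.996, 0.001, -0.001]
ft_force: [-0.3, 0.8, 0.9]
opening: 1.001
grasp_force: 0.0
```

```bash
python3 - <<'E'
from h import *
togo(566,-169,10.8)
im=arm.snapshot("side"); cv2.imwrite("pics/c5.png",cv2.resize(im[100:350,300:520,::-1],None,fx=2.4,fy=2.4))
measure("side",im,info("side"),BLUE,.085,60); measure("side",im,info("side"),ORANGE,.105,60)
im=arm.snapshot("wrist"); measure("wrist",im,info("wrist"),BLUE,.085,100)
E
```

```text
t 14.0833 pos [ 565.5 -168.7  227.2] togo cm [-0.04 -0.04 -0.  ] spin -0.008 F [-0.3  0.8  0.9] open 1.001 grip 0.0
side px [326.4 104.8] area 118 ctr mm [539.1 328.1] size [30.6 42.9] ang 38.6
side px [419.5 267.8] area 347 ctr mm [ 565.8 -170.4] size [28.2 41.7] ang 11.4
side px [343.6 162.2] area 240 ctr mm [511.2  96.7] size [48.6 31.6] ang 83.2
side px [375.3 284.9] area 65 ctr mm [ 474.7 -189.8] size [21.4 28.6] ang 74.1
wrist px [317.8 188.4] area 1304 ctr mm [ 566.3 -169.2] size [29.4 42.7] ang 10.4
```

View pics/c5.png

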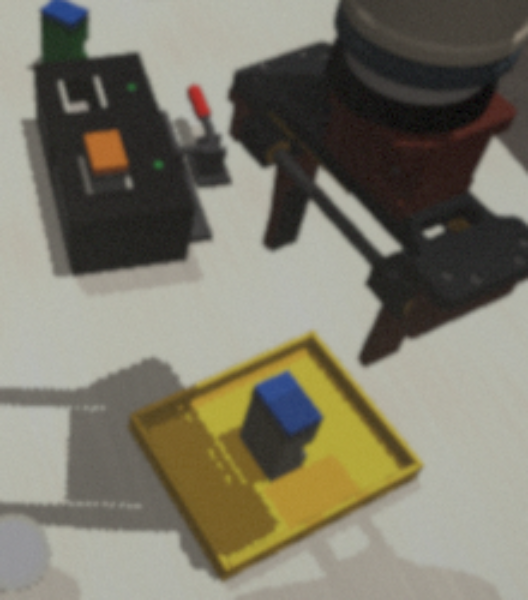

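The battery stands upright in the tray at crop (285,425). The orange one is still latched, and the gripper is clear.

```bash
python3 -c "
from cell import arm
print(arm.hand_in())"
```

```text
the job is handed in; nothing more can be done
None
```

The blue-capped battery was pressed, sprang up, was drawn out and now stands upright at the centre of the right-hand yellow tray; the orange-capped one is still latched, and I handed the job in at about 14 s with the gripper clear (no verdict was returned).

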